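# Screw the hose elbow into the clamped test port and clock it to the pointer

## Task

Take the brass hose-barb elbow out of its cup and start it in the port clamped in the vice: the thread start is not marked, so feel for it with light pressure (never force it). Then screw it in clockwise, on through the point where the seal begins to resist, and stop when its barb points the way the port's pointer tab points, without going past; let go and leave the elbow there and everything else where it was.

Things in the scene. Friction and masses are not known exactly. Their poses are not given: they have to be found in the camera images.
- elbow: Loose brass hose-barb elbow, about 180 g, standing upright in its cup. Origin: centre of the underside of its round shank; z up along the shank, x along the level barb. Shank 18 mm across from z=0 to 22 mm with a chamfered foot (13 mm across at z=0, full at z=4); collar 33 mm across at z=22 to 25; above it a block to grip.
- elbow_grip (a point): Where to hold the elbow: on the shank axis, 46 mm above its underside, in the middle of a block 26 mm square reaching from 25 to 57 mm above the underside. Take it by its flat +y and -y sides; the barb, 13 mm thick, leaves the +x side.
- elbow_lugs (a point): On the elbow's shank axis, 10 mm above its underside, between its two opposite thread lugs: they point along +x (under the barb) and -x, are 7.4 mm wide, their tips 14 mm from the axis, undersides flat 6.5 mm and tops up to 13 mm above the underside.
- barb_tip (a point): The end of the elbow's barb: 52 mm along the elbow's x from the shank axis, 43 mm above its underside.
- cup_elbow: Fixed grey cup the elbow stands in: 56 mm across, 20 mm high, with a round hole 31 mm wide and an inner floor 4 mm above the table. Origin: centre of its underside. Two more such cups, in shuffled places, hold other fittings.
- port: Fixed grey vice, base 105 x 165 x 20 mm, with the round aluminium female port, 48 mm across, upright in its jaws (jaw tops 50 mm high, screw and handle towards +y). Origin: on the table under the port's axis. x is the way the pointer tab points. Pressing the lugs on the lip with over 30 N spoils the thread; screwed in, 110 N in all does.
- port_mouth (a point): Centre of the port's open upper end, 66 mm above the table; z up, x towards the pointer tab. The opening in the steel lip is 20 mm across and has two opposite notches, barely wider than the lugs, that let the elbow's lugs through; elsewhere the lugs rest on the lip with the elbow's underside 6.5 mm below the lip.
- port_notch (a point): On the port's axis, 3 mm below the lip, amid the notches; this point's axes do not turn with them. Their direction differs from run to run and is not measured: the one for the barb side lies anywhere from 26 to 98 degrees anticlockwise (from above) of the pointer tab, the other opposite. The lugs drop in within some 4 degrees of the notch, by some 10 mm.
- port_seal (a point): Where the elbow's underside meets the spring-backed seal, 17 mm below the lip, when the lugs are through. Turned clockwise the lugs run under the lip and draw the elbow down 6 mm per quarter turn: free for some 15 degrees, then the seal resists, 4 N at first and 5.5 N more per mm. The thread holds itself. Anticlockwise of the notches a stop blocks.
- port_tab (a point): Outer end of the pointer tab, a small aluminium finger 6 mm wide on the port's side, 41 mm from the port's axis and 63 mm above the table.
- straight: Bystander: brass straight hose fitting (upright barb, no side arm) standing in another cup. Origin under its shank.
- plug: Bystander: brass plug with a round head standing in the third cup. Origin under its shank.
- magnifier: Bystander: hand magnifier lying flat, ring 60 mm across with a black handle. Origin under the ring's centre.
- indicator: Bystander: black digital dial indicator lying flat, 56 mm across, with a steel stem. Origin under its centre.
- wrench: Bystander: 150 mm wrench lying on the table.
- screwdriver: Bystander: 160 mm screwdriver lying on the table.
- gauge_case: Bystander: dark wooden gauge-block case, 70 x 100 x 35 mm. Origin under its centre.
Things that resemble listed ones, but are neither listed nor needed, are in the scene too. Leave any green look-alike of the elbow alone.

How it is judged:
By the outcome, as a careful person would: the job done as asked, in the order asked, and still so for the second after the job is handed in, with the robot touching nothing.
It also fails if it takes over 72 s, if anything falls off the work surface, if the arm or the gripper's body presses on something with over 40 N, if the wrist force passes 120 N, or if a joint passes its speed limit or range.

## Robot

A 6-joint arm with a two-finger parallel gripper is mounted at the origin on the work surface. World frame = base frame: x ahead of the robot, y to its left, z up, the work surface at z = 0. Lengths are in mm, angles in degrees, forces in N, time in s.
With the tool pointing down it reaches from about 250 to 775 mm from the base axis. Payload 4 kg.
Tool frame: the origin (TCP) lies midway between the tips of the shut fingers; the grasp point (between the pads) lies 19 mm behind it; z points along the fingers, y is the line along which they close (so a half turn about z gives the same grasp; the last joint's range is limited). The gripper opens to 94 mm and grips with 3 to 60 N. Pads are 16 mm wide; open, the fingers measure 119 mm over their backs; the gripper's body (75 mm by 177 mm) begins 78 mm behind the grasp point.
Start: joints at [65.082, 4.996, 78.535, -0, 96.463, -5.907], TCP at [179.17, 520.018, 205.506] pointing down, gripper open.
Joint ranges: [-177.83, 177.83], [-43.37, 116.18], [15.69, 146.23], [-61.86, 241.86], [9.47, 152.12], [-147.06, 147.06]. Speed limits (degrees/s): [159.86, 159.86, 180, 180, 180, 180].

## Interface

Orientations are given as a 3x3 rotation matrix whose columns are the frame's x, y, z axes.
In Python, from workcell import env, optics, ticket gives the robot as it stands.
- The arm moves only by the shell command python3 -m inch 'ROWS' [FORCE]. ROWS is text: rows parted by semicolons, each of 7 numbers parted by spaces: the turn, a rotation vector about the tool's x, y, z in degrees, then the shift along the tool's x, y, z in m, then the finger opening in m, from 0 to 0.094. A call has exactly 8 rows; each row shifts and turns the commanded pose from where the row before left it, along the tool's axes as they then stand; what a row does not reach is not made up. A row lasts 1/12 s, in which the tool goes at most 41.7 mm and 7.16 degrees, less where a joint would pass 70% of its speed; a pose out of reach is approached as far as the arm can. A call with a gripper value outside its range is refused whole. The fingers move at their own pace and stop on an object; FORCE is the grip in N (left out, the last holds). Time passes only in rows, so rows that do not move let the fingers close, or fill a call up. It gives the time, the measured TCP pose, the force and the opening at its end, in the units of the state.
- env.get_state(): the state, without advancing time (a new reading comes with each control period).
- optics.camera(name): name is "scene" or "side" or "wrist"; returns a dict with "pixels" (400x640x3 uint8, red, green, blue), "camera_matrix" (3x3 intrinsics, pixels), "R" (3x3) and "t" (3): a world point X has camera coordinates R X + t. Camera axes: x right, y down, z forward; pixel columns grow to the right and rows downward; lengths in mm; the calibration is good to about 2 mm. A picture is of the moment at which its call begins. There is no depth.
- ticket.close_job(): hands the job in, once; it reports no verdict.
The state is a dict: "t": time; "joints": joint angles; "qd": joint speeds; "joint_torque": joint torques, N m; "tcp_pos": TCP position; "ee_rot": TCP orientation; "contact_force": force on the tool from outside, world axes, zero at the start; "ft_torque": the same for the moment, N m; "gripper_width": opening from 0.0 (shut) to 1.0 (fully open).
Only numpy, scipy, OpenCV 4.12 (cv2) and the standard library are available. Lean on these libraries where they do the work, as an engineer would, in place of code of your own. Each camera call takes 0.05 s, during which the arm holds its last target. There are 200 camera calls.

## Working session

There is one attempt and no reset: what is moved stays moved. The work goes in short steps, Python scripts to look and compute and a shell command to move; the robot and the scene stay as the last step left them, time stands still between calls to the robot, and variables do not carry over. Pictures are saved under pics/ and viewed, on a budget of 10 in all, crops included, one or two more only if the job needs it, and the job is handed in when it is done.

```bash
mkdir -p pics; ls; python3 - <<'E'
from workcell import env, optics
import cv2,json,numpy as np
s=env.get_state();print(s)
for n in ("scene","side"):
    c=optics.camera(n); cv2.imwrite(f"pics/{n}0.png",c["pixels"][:,:,::-1]); np.savez(f"pics/{n}0.npz",**c)
    print(n,c["camera_matrix"].tolist(),np.round(c["R"],3).tolist(),c["t"])
E
```

```text
pics
{'t': 0.0, 'joints': array([ 6.50825528e+01,  5.03896889e+00,  7.86230497e+01, -9.89824036e-04,
        9.64626732e+01, -5.90807744e+00]), 'qd': array([ 0.02174467,  0.03776615,  0.04726796,  0.09566055, -0.09272293,
        0.06060037]), 'joint_torque': array([ 3.46199176e-04, -3.40173268e+01, -3.02431154e+01,  7.18262815e-02,
        3.28353408e-02, -1.90000405e-04]), 'tcp_pos': array([178.93614677, 519.50571958, 204.32052315]), 'ee_rot': array([[-9.45464601e-01,  3.25723618e-01, -9.01324881e-04],
       [ 3.25724799e-01,  9.45462549e-01, -1.98093492e-03],
       [ 2.06931631e-04, -2.16648771e-03, -9.99997632e-01]]), 'contact_force': array([-0.00384129,  0.07966744,  0.25504456]), 'ft_torque': array([-0.00990834, -0.00443241,  0.04061891]), 'gripper_width': 0.9987339771743929}
scene [[488.62628137280444, 0.0, 319.81250588998495], [0.0, 488.62628137280444, 193.4869111018018], [0.0, 0.0, 1.0]] [[-0.703, 0.711, -0.006], [0.492, 0.48, -0.727], [-0.514, -0.514, -0.687]] [ 386.04645886 -208.84971941 1603.3252021 ]
side [[407.90424467088604, 0.0, 322.2018988124056], [0.0, 407.90424467088604, 197.557755837832], [0.0, 0.0, 1.0]] [[0.988, -0.157, 0.014], [-0.074, -0.543, -0.836], [0.139, 0.825, -0.548]] [-516.33642018  109.70310696  976.1401585 ]
```

View pics/scene0.png

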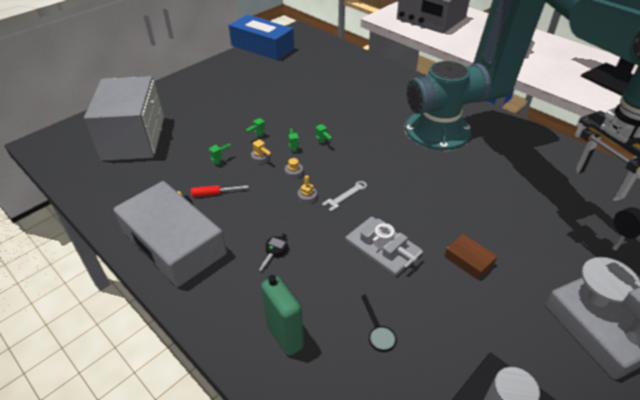

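View pics/side0.png

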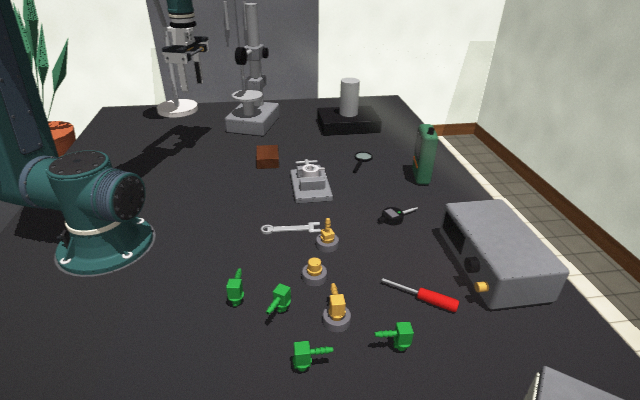

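The scene picture shows the brass elbow at about (260,150) and the port at (384,232). In the side picture they are at (337,308) and (310,170). I'll triangulate both and see how far the wrist has to travel.

```bash
cat > h.py <<'E'
import numpy as np,cv2
from workcell import env,optics
def P(c): return c["camera_matrix"]@np.c_[c["R"],c["t"]]
def tri(a,pa,b,pb):
    X=cv2.triangulatePoints(P(a),P(b),np.float64(pa),np.float64(pb)); return (X[:3]/X[3]).ravel()
def onz(c,p,z):  # pixel -> point on height z
    d=c["R"].T@np.linalg.inv(c["camera_matrix"])@np.array([p[0],p[1],1.]); o=-c["R"].T@c["t"]
    return o+d*(z-o[2])/d[2]
def proj(c,X): q=P(c)@np.r_[X,1]; return q[:2]/q[2]
def togo(xy,z,yaw=None):
    "shift in tool axes (m) from the measured pose to TCP target; yaw=direction of tool y, deg"
    s=env.get_state();R=s["ee_rot"]
    print("shift tool m",np.round(R.T@(np.r_[xy,z]-s["tcp_pos"])/1000,4),"tooly yaw",np.degrees(np.arctan2(R[1,1],R[0,1])),"t",s["t"])
def shot(n,name):
    c=optics.camera(n);np.savez(f"pics/{name}.npz",**c);cv2.imwrite(f"pics/{name}.png",c["pixels"][:,:,::-1]);return c
E
python3 - <<'E'
from h import *
a=np.load("pics/scene0.npz");b=np.load("pics/side0.npz")
print("elbow block",tri(a,(259,147),b,(338,304)))
print("port mouth",tri(a,(384,231),b,(310,170)))
for n,p,q in(("elbow",(260,156),(337,320)),("port",(384,232),(310,171))):
  z=10 if n=="elbow" else 66
  print(n,onz(a,p,z),onz(b,q,z))
w=optics.camera("wrist");s=env.get_state();R=s["ee_rot"]
print("cam in tool",R.T@(-w["R"].T@w["t"]-s["tcp_pos"]),"cam axes in tool",np.round(w["R"]@R,3),w["camera_matrix"][0])
togo((577,-174),300)
E
```

```text
elbow block [ 502.7911796  -304.16446176   44.32539589]
port mouth [515.53349192 188.30531413  58.47331134]
elbow [ 502.18549462 -303.5991132    10.        ] [ 501.60978472 -313.69979811   10.        ]
port [522.99325121 194.35353409  66.        ] [513.76749178 168.19485139  66.        ]
cam in tool [  82.09845874   -1.17962561 -178.46522637] cam axes in tool [[-0.     1.     0.001]
 [-0.96   0.    -0.28 ]
 [-0.28  -0.001  0.96 ]] [325.61536797   0.         317.36019653]
shift tool m [-0.6022 -0.5263 -0.0947] tooly yaw 70.98968442552895 t 0.15
```

```bash
R='0 0 0 -0.0268 -0.0127 -0.003 0.06'
python3 -m inch '0 0 0 -0.0268 -0.0127 -0.003 0.06;0 0 0 -0.0268 -0.0127 -0.003 0.06;0 0 0 -0.0268 -0.0127 -0.003 0.06;0 0 0 -0.0268 -0.0127 -0.003 0.06;0 0 0 -0.0268 -0.0127 -0.003 0.06;0 0 0 -0.0268 -0.0127 -0.003 0.06;0 0 0 -0.0268 -0.0127 -0.003 0.06;0 0 0 -0.0268 -0.0127 -0.003 0.06' 30
python3 -m inch '0 0 0 -0.0268 -0.0127 -0.003 0.06;0 0 0 -0.0268 -0.0127 -0.003 0.06;0 0 0 -0.0268 -0.0127 -0.003 0.06;0 0 0 -0.0268 -0.0127 -0.003 0.06;0 0 0 -0.0268 -0.0127 -0.003 0.06;0 0 0 -0.0268 -0.0127 -0.003 0.06;0 0 0 -0.0268 -0.0127 -0.003 0.06;0 0 0 -0.0268 -0.0127 -0.003 0.06'
python3 - <<'E'
from h import *
c=shot("wrist","port1"); s=env.get_state(); print(s["tcp_pos"],s["joints"]); print(proj(c,[518,187,66]))
togo((500,-295),220)
E
```

```text
t: 0.82
tcp_pos: [349.4, 352.9, 229.3]
ee_rot: [[-0.946, 0.326, -0.0], [0.326, 0.946, -0.0], [0.0, -0.0, -1.0]]
contact_force: [0.1, 0.8, -0.4]
gripper_width: 0.64
t: 1.48
tcp_pos: [519.1, 187.0, 253.2]
ee_rot: [[-0.945, 0.326, -0.001], [0.326, 0.945, -0.0], [0.001, -0.0, -1.0]]
contact_force: [0.2, 0.3, 1.1]
gripper_width: 0.638
[522.78404771 182.95888703 253.01237462] [ 13.5758063    5.20914524  72.96128348  -0.24482807 101.7429127
 -57.15328562]
[318.44652345 180.60156803]
shift tool m [-0.1365 -0.4585  0.0347] tooly yaw 70.67880991239716 t 1.5333
```

View pics/port1.png

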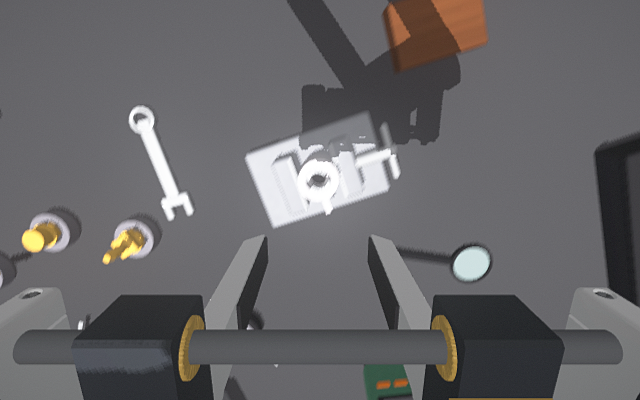

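The wrist picture shows the port ring at about (319,180), the tab tip at about (327,211), and the vice base corners at (246,155), (274,227) and (370,113). The handle is to the right.

```bash
python3 - <<'E'
from h import *
c=np.load("pics/port1.npz")
m=onz(c,(319,180),66);t=onz(c,(327.5,211),63);d=t-m
print(m,t,np.hypot(*d[:2]),np.degrees(np.arctan2(d[1],d[0])))
p=[onz(c,q,20) for q in((246,155),(274,227),(370,113))]
for i in(1,2): d=p[i]-p[0];print(np.hypot(*d[:2]),np.degrees(np.arctan2(d[1],d[0])))
cv2.imwrite("pics/crop1.png",cv2.resize(c["pixels"][100:240,230:410,::-1],None,fx=4,fy=4,interpolation=cv2.INTER_CUBIC))
E
python3 -m inch '0 0 7 0 0 0 0.06;0 0 7 0 0 0 0.06;0 0 7 0 0 0 0.06;0 0 7 0 0 0 0.06;0 0 7 0 0 0 0.06;0 0 7 0 0 0 0.06;0 0 7 0 0 0 0.06;0 0 7 0 0 0 0.06'
python3 -m inch '0 0 7 0 0 0 0.06;0 0 7 0 0 0 0.06;0 0 0 0 0 0 0.06;0 0 0 0 0 0 0.06;0 0 0 0 0 0 0.06;0 0 0 0 0 0 0.06;0 0 0 0 0 0 0.06;0 0 0 0 0 0 0.06' |head -3
python3 -c "
from h import *
togo((502,-306),220)"
```

```text
[517.53975054 187.83003689  66.        ] [557.07886389 184.95232737  63.        ] 39.64369680597754 -4.162723626042123
102.07098322528537 -0.8740923739388147
162.75785162513253 89.32163128099162
t: 2.2
tcp_pos: [518.1, 188.3, 253.0]
ee_rot: [[-0.253, 0.968, -0.001], [0.968, 0.253, -0.0], [0.0, -0.001, -1.0]]
contact_force: [-0.6, -0.4, -0.3]
gripper_width: 0.642
t: 2.87
tcp_pos: [518.4, 188.2, 253.5]
ee_rot: [[-0.018, 1.0, -0.0], [1.0, 0.018, 0.0], [0.0, -0.0, -1.0]]
shift tool m [-0.4938 -0.0253  0.0334] tooly yaw 1.0288421733839146 t 2.8667
```

View pics/crop1.png

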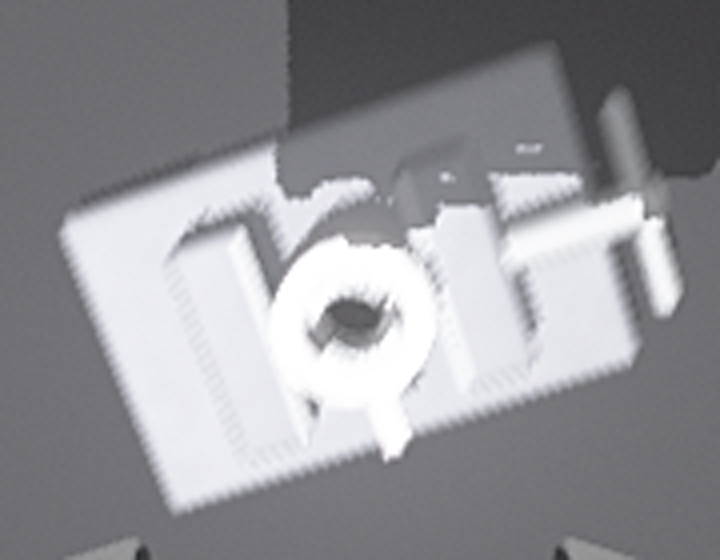

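The crop shows the ring centre at crop (353,325), or full-frame (318,181), and the tab at crop (397,448). There is a faint notch hint running lower-left to upper-right. Next I go to the elbow.

```bash

python3 -m inch '0 0 0 -0.0309 -0.0016 0.0021 0.06;0 0 0 -0.0309 -0.0016 0.0021 0.06;0 0 0 -0.0309 -0.0016 0.0021 0.06;0 0 0 -0.0309 -0.0016 0.0021 0.06;0 0 0 -0.0309 -0.0016 0.0021 0.06;0 0 0 -0.0309 -0.0016 0.0021 0.06;0 0 0 -0.0309 -0.0016 0.0021 0.06;0 0 0 -0.0309 -0.0016 0.0021 0.06' >/dev/null
python3 -m inch '0 0 0 -0.0309 -0.0016 0.0021 0.06;0 0 0 -0.0309 -0.0016 0.0021 0.06;0 0 0 -0.0309 -0.0016 0.0021 0.06;0 0 0 -0.0309 -0.0016 0.0021 0.06;0 0 0 -0.0309 -0.0016 0.0021 0.06;0 0 0 -0.0309 -0.0016 0.0021 0.06;0 0 0 -0.0309 -0.0016 0.0021 0.06;0 0 0 -0.0309 -0.0016 0.0021 0.06' >/dev/null
python3 -m inch '0 0 0 0 0 0 0.06;0 0 0 0 0 0 0.06;0 0 0 0 0 0 0.06;0 0 0 0 0 0 0.06;0 0 0 0 0 0 0.06;0 0 0 0 0 0 0.06;0 0 0 0 0 0 0.06;0 0 0 0 0 0 0.06'
python3 - <<'E'
from h import *
c=shot("wrist","elb1")
h=cv2.cvtColor(c["pixels"],cv2.COLOR_RGB2HSV);m=cv2.inRange(h,(12,110,90),(32,255,255))
n,l,st,ce=cv2.connectedComponentsWithStats(m)
for i in range(1,n):
  if st[i,4]>60: print(st[i],ce[i])
print(proj(c,(502,-306,61)))
cv2.imwrite("pics/elb1c.png",cv2.resize(c["pixels"][80:300,170:470,::-1],None,fx=2.5,fy=2.5))
E
```

```text
t: 4.87
tcp_pos: [501.5, -306.0, 220.2]
ee_rot: [[-0.018, 1.0, 0.0], [1.0, 0.018, -0.0], [-0.0, 0.0, -1.0]]
contact_force: [-0.0, 0.3, -0.3]
gripper_width: 0.638
[280  48  31  33 767] [294.55801825  64.27770535]
[304 136  27  63 538] [317.66356877 162.66171004]
[565 174  33  19 507] [580.95857988 182.62130178]
[178 315  26  66 807] [188.13135068 348.34448575]
[432 315  26  66 804] [446.6778607  348.39427861]
[449 398 104   2 207] [500.25120773 398.50241546]
[318.5833336  185.68457095]
```

View pics/elb1c.png

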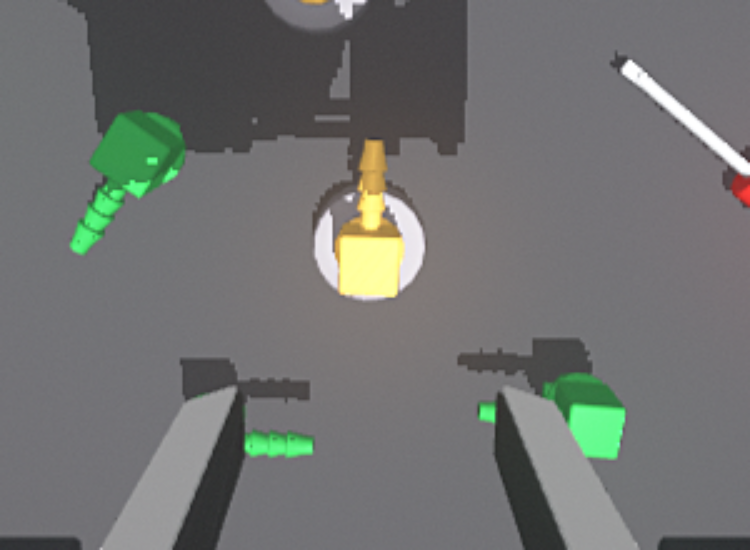

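The crop shows the elbow block top at about crop (369,266), with the barb pointing up the image to tip (373,143). Green look-alikes sit to the lower left (barb tip 313,445) and lower right (478,411). I'll compute positions and finger clearances.

```bash
python3 - <<'E'
from h import *
c=np.load("pics/elb1.npz")
f=lambda u,v,z:onz(c,(170+u/2.5,80+v/2.5),z)
b=f(369.5,266,61);t=f(373,143,50);print("block",b,"tip",t,np.hypot(*(t-b)[:2]),np.degrees(np.arctan2(*(t-b)[1::-1])))
d=f(400,236,61)-f(341,236,61);print("edge",np.hypot(*d[:2]),np.degrees(np.arctan2(d[1],d[0])))
d=f(397,296,61)-f(340,296,61);print("edge",np.hypot(*d[:2]),np.degrees(np.arctan2(d[1],d[0])))
print("cup centre",f(369,243,20))
for q in((313,445),(478,411),(80,250)):print("green",f(*q,43))
togo(b[:2],33)
E
```

```text
block [ 501.18021143 -306.79783009   61.        ] tip [ 501.74329712 -256.12244475   50.        ] 50.678513640752534 89.36337720011554
edge 24.887065521198807 1.0273455269134006
edge 24.55988111252199 1.0260795999243975
cup centre [ 500.98398394 -305.49704903   20.        ]
green [ 475.82599502 -399.79711305   43.        ]
green [ 553.93401436 -380.74231758   43.        ]
green [ 371.92931038 -306.12127962   43.        ]
shift tool m [-0.0007 -0.0004  0.1871] tooly yaw 1.0317715729173262 t 4.9167
```

```bash

python3 -m inch '0 0 0 -0.0007 0 0.0312 0.06;0 0 0 0 0 0.0312 0.06;0 0 0 0 0 0.0312 0.06;0 0 0 0 0 0.0312 0.06;0 0 0 0 0 0.0312 0.06;0 0 0 0 0 0.0311 0.06;0 0 0 0 0 0 0.06;0 0 0 0 0 0 0.06' 
python3 -m inch '0 0 0 0 0 0 0.01;0 0 0 0 0 0 0.01;0 0 0 0 0 0 0.01;0 0 0 0 0 0 0.01;0 0 0 0 0 0 0.01;0 0 0 0 0 0 0.01;0 0 0 0 0 0 0.01;0 0 0 0 0 0 0.01' 45
python3 -c "
from h import *
s=env.get_state();print(s['tcp_pos'],s['contact_force'],s['gripper_width']*94)"
```

```text
t: 5.58
tcp_pos: [500.1, -306.2, 31.0]
ee_rot: [[-0.017, 1.0, -0.004], [1.0, 0.017, 0.003], [0.003, -0.004, -1.0]]
contact_force: [-0.8, 0.3, 0.9]
gripper_width: 0.638
t: 6.25
tcp_pos: [501.8, -307.6, 33.8]
ee_rot: [[-0.017, 1.0, 0.001], [1.0, 0.017, -0.001], [-0.001, 0.001, -1.0]]
contact_force: [-1.0, -0.4, 4.6]
gripper_width: 0.272
[ 501.78817668 -307.63515128   33.83552017] [-1.00408553 -0.38740603  4.63985958] 25.5320991465416
```

```bash

python3 -m inch '0 0 0 0 0 -0.01 0.01;0 0 0 0 0 -0.02 0.01;0 0 0 0 0 -0.03 0.01;0 0 0 0 0 -0.03 0.01;0 0 0 0 0 -0.03 0.01;0 0 0 0 0 -0.01 0.01;0 0 0 0 0 0 0.01;0 0 0 0 0 0 0.01' 
python3 -m inch '0 0 0 0.012 0.0007 0 0.01;0 0 0 0.024 0.0013 0 0.01;0 0 0 0.028 0.0016 0 0.01;0 0 0 0.028 0.0016 0 0.01;0 0 0 0.028 0.0016 0 0.01;0 0 0 0.028 0.0016 0 0.01;0 0 0 0.028 0.0016 0 0.01;0 0 0 0.028 0.0016 0 0.01' >/dev/null
python3 -m inch '0 0 0 0.028 0.0016 0 0.01;0 0 0 0.028 0.0016 0 0.01;0 0 0 0.028 0.0016 0 0.01;0 0 0 0.028 0.0016 0 0.01;0 0 0 0.028 0.0016 0 0.01;0 0 0 0.028 0.0016 0 0.01;0 0 0 0.022 0.0013 0 0.01;0 0 0 0.012 0.0007 0 0.01' >/dev/null
python3 -m inch '0 0 0 0 0 0.007 0.01;0 0 0 0 0 0.007 0.01;0 0 0 0 0 0.007 0.01;0 0 0 0 0 0.007 0.01;0 0 0 0 0 0.007 0.01;0 0 0 0 0 0.007 0.01;0 0 0 0 0 0 0.01;0 0 0 0 0 0 0.01' 
python3 - <<'E'
from h import *
c=shot("wrist","port2");s=env.get_state();print(s["tcp_pos"])
p=proj(c,(518,188,66));print(p)
u,v=[int(max(x,0)) for x in (p[0]-75,max(p[1]-75,0))];print(u,v)
cv2.imwrite("pics/port2c.png",cv2.resize(c["pixels"][v:v+150,u:u+150,::-1],None,fx=4,fy=4,interpolation=cv2.INTER_CUBIC))
E
```

```text
t: 6.92
tcp_pos: [501.0, -306.9, 161.7]
ee_rot: [[-0.017, 1.0, -0.001], [1.0, 0.017, 0.001], [0.001, -0.001, -1.0]]
contact_force: [-0.5, -0.1, -2.9]
gripper_width: 0.274
t: 8.92
tcp_pos: [517.2, 98.6, 120.1]
ee_rot: [[-0.016, 1.0, -0.001], [1.0, 0.016, -0.0], [-0.0, -0.001, -1.0]]
contact_force: [-0.4, -0.2, -2.0]
gripper_width: 0.277
[517.62291781  98.79201218 120.77295379]
[322.09153562  93.39545572]
247 18
```

View pics/port2c.png

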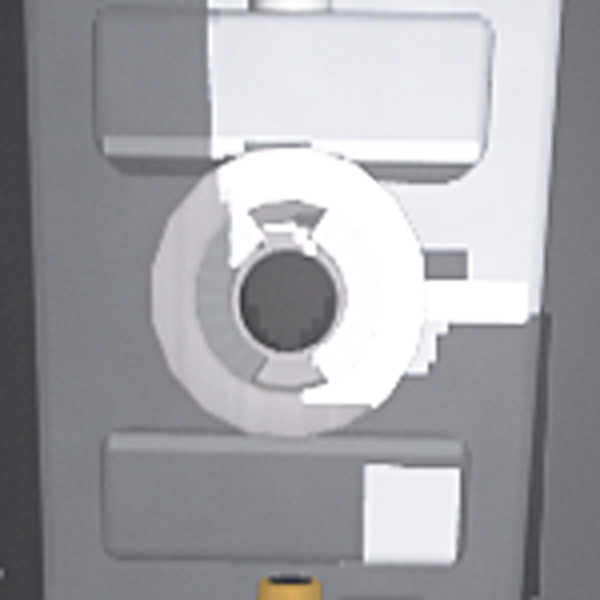

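The close view shows the ring centre at crop (288,292), notches at the top (288,210) and bottom (291,384), and the tab end at (528,302) to the right. The notch direction is therefore roughly world +y, along the barb.

```bash
python3 - <<'E'
from h import *
c=np.load("pics/port2.npz")
f=lambda u,v,z:onz(c,(247+(u+.5)/4-.5,18+(v+.5)/4-.5),z)
A=lambda a,b:(np.hypot(*(b-a)[:2]),np.degrees(np.arctan2(*(b-a)[1::-1])))
L,R_,T,B=f(152,292,66),f(425,292,66),f(288,148,66),f(288,437,66)
print("ring",L,R_,T,B);m=np.array([(L+R_)[0]/2,(T+B)[1]/2,66]);print("centre",m,"hole",f(289,301,62),f(289,301,49))
for z in(63,66):
  t=f(528,302,z);print("tab",z,t,A(m,t), A(f(440,281,z),f(526,283,z)),A(f(440,323,z),f(526,322,z)))
print("notch",A(f(291,384,66),f(288,210,66)),A(f(251,384,66),f(248,210,66)),A(f(327,388,66),f(327,207,66)))
print("base edge L",A(f(45,560,20),f(26,60,20)),"jaw",A(f(110,560,50),f(450,562,50)),A(f(110,435,50),f(460,437,50)),A(f(105,160,50),f(475,165,50)))
g=f(291,604,0);togo(m[:2],100)
E
```

```text
ring [492.60447992 189.3707523   66.        ] [538.79415412 190.11612834  66.        ] [515.2302624  212.16224777  66.        ] [516.03191288 165.79479891  66.        ]
centre [515.69931702 188.97852334  66.        ] hole [515.822004   188.45466541  62.        ] [515.85330234 188.95800994  49.        ]
tab 63 [556.85476618 188.91552238  63.        ] (np.float64(41.15549738506806), np.float64(-0.0877085916986868)) (np.float64(14.721889252254472), np.float64(-0.33450714822446564)) (np.float64(14.820409623148823), np.float64(1.5616454263671848))
tab 66 [556.32517307 188.79300644  66.        ] (np.float64(40.626279626046525), np.float64(-0.26163785271276396)) (np.float64(14.534482217097775), np.float64(-0.3345071482244863)) (np.float64(14.631748441170657), np.float64(1.5616454263671953))
notch (np.float64(27.962092690465404), np.float64(92.05063607346808)) (np.float64(27.95952261312571), np.float64(91.55723469392738)) (np.float64(29.088313733901007), np.float64(91.47166266327507))
base edge L (np.float64(96.98801526344423), np.float64(90.16482226911684)) jaw (np.float64(65.06158599517087), np.float64(0.6022336176252571)) (np.float64(65.21529898104421), np.float64(0.6130804575549602)) (np.float64(65.19912279809313), np.float64(0.20312933589608562))
shift tool m [ 0.0902 -0.0004  0.0208] tooly yaw 0.9543420369846791 t 8.9667
```

```bash
python3 - <<'E'
from h import *
c=np.load("pics/port2.npz")
im=c["pixels"][150:260,290:350];h=cv2.cvtColor(im,cv2.COLOR_RGB2HSV);m=cv2.inRange(h,(12,110,60),(32,255,255))
for r in range(8,34,3):
  x=np.nonzero(m[r])[0]
  if len(x):print(150+r,290+x.min(),290+x.max())
s=env.get_state();R=s["ee_rot"]
for X in((52,0,-13.5),(52,0,-20),(13,0,-27.5),(-13,0,-27.5)):print(X,proj(c,s["tcp_pos"]+R@np.array(X)))
E
python3 -m inch '0 0 -0.5 0.012 0 0 0.01;0 0 -0.5 0.013 0 0 0.01;0 0 0 0.013 0 0 0.01;0 0 0 0.013 0 0 0.01;0 0 0 0.013 0 0 0.01;0 0 0 0.013 0 0 0.01;0 0 0 0.013 0 0 0.01;0 0 0 0 0 0 0.01' >/dev/null
python3 -m inch '0 0 0 0 0 0.004 0.01;0 0 0 0 0 0.004 0.01;0 0 0 0 0 0.004 0.01;0 0 0 0 0 0.004 0.01;0 0 0 0 0 0.004 0.01;0 0 0 0 0 0.003 0.01;0 0 0 0 0 0 0.01;0 0 0 0 0 0 0.01'
python3 - <<'E'
from h import *
s=env.get_state();print(s["tcp_pos"],s["contact_force"],s["ft_torque"]);togo((515.7,189),89)
c=shot("side","s2");p=proj(c,(516,189,80));u,v=int(p[0])-50,int(p[1])-45
cv2.imwrite("pics/s2c.png",cv2.resize(c["pixels"][v:v+80,u:u+100,::-1],None,fx=6,fy=6,interpolation=cv2.INTER_CUBIC))
E
```

```text
164 312 326
167 312 326
170 311 327
173 311 327
176 310 328
179 309 328
182 308 329
(52, 0, -13.5) [319.85241525 165.07410335]
(52, 0, -20) [319.93086782 167.35834598]
(13, 0, -27.5) [319.88617005 246.98851677]
(-13, 0, -27.5) [319.80090795 292.69177479]
t: 10.3
tcp_pos: [514.6, 188.8, 97.5]
ee_rot: [[-0.034, 0.999, -0.001], [0.999, 0.034, -0.0], [-0.0, -0.001, -1.0]]
contact_force: [-0.4, -0.1, -1.5]
gripper_width: 0.273
[514.60625627 188.79599619  97.49038426] [-0.43059699 -0.06857963 -1.48209211] [-0.09030439  0.01912207 -0.00202625]
shift tool m [0.0002 0.0011 0.0085] tooly yaw 1.9658603941873152 t 10.3
```

```bash

python3 -m inch '0 0 0 0 0.0008 0 0.01;0 0 0 0 0 0.001 0.01;0 0 0 0 0 0.001 0.01;0 0 0 0 0 0.001 0.01;0 0 0 0 0 0.001 0.01;0 0 0 0 0 0.001 0.01;0 0 0 0 0 0.001 0.01;0 0 0 0 0 0.0005 0.01'
python3 -m inch '0 0 0 0 0 0.0005 0.01;0 0 0 0 0 0.0005 0.01;0 0 0 0 0 0.0005 0.01;0 0 0 0 0 0.0005 0.01;0 0 0 0 0 0.0005 0.01;0 0 0 0 0 0 0.01;0 0 0 0 0 0 0.01;0 0 0 0 0 0 0.01'
python3 -c "
from h import *
s=env.get_state();print(s['tcp_pos'],s['contact_force'],s['ft_torque'])"
```

```text
t: 11.02
tcp_pos: [515.7, 189.0, 91.3]
ee_rot: [[-0.035, 0.999, 0.001], [0.999, 0.035, -0.0], [-0.0, 0.001, -1.0]]
contact_force: [0.1, -1.5, -2.2]
gripper_width: 0.272
t: 11.68
tcp_pos: [515.8, 189.0, 88.9]
ee_rot: [[-0.035, 0.999, 0.001], [0.999, 0.035, -0.0], [-0.0, 0.001, -1.0]]
contact_force: [1.0, -0.8, -2.5]
gripper_width: 0.276
[515.81756415 189.00852694  88.91773697] [ 0.97512133 -0.76130442 -2.49366966] [-0.29890719 -0.30589516  0.07119428]
```

No axial contact yet. I keep lowering in small steps.

```bash

python3 -m inch '0 0 0 0 0 0.0005 0.01;0 0 0 0 0 0.0005 0.01;0 0 0 0 0 0.0005 0.01;0 0 0 0 0 0.0005 0.01;0 0 0 0 0 0 0.01;0 0 0 0 0 0 0.01;0 0 0 0 0 0 0.01;0 0 0 0 0 0 0.01'
python3 -c "
from h import *
s=env.get_state();print(s['tcp_pos'],s['contact_force'],s['ft_torque'])"
```

```text
t: 12.35
tcp_pos: [515.9, 189.1, 87.0]
ee_rot: [[-0.035, 0.999, 0.001], [0.999, 0.035, 0.0], [0.0, 0.001, -1.0]]
contact_force: [3.2, -0.1, -0.2]
gripper_width: 0.276
[515.91198688 189.10447625  86.95547348] [ 3.18592825 -0.14215989 -0.21884868] [-0.30767971 -0.62773531  0.0091218 ]
```

```bash

python3 -m inch '0 0 0 0 0.0005 0.0005 0.01;0 0 0 0 0 0.0005 0.01;0 0 0 0 0 0.0005 0.01;0 0 0 0 0 0 0.01;0 0 0 0 0 0 0.01;0 0 0 0 0 0 0.01;0 0 0 0 0 0 0.01;0 0 0 0 0 0 0.01'
python3 -c "
from h import *
s=env.get_state();print(s['tcp_pos'],s['contact_force'],s['ft_torque'])"
```

```text
t: 13.02
tcp_pos: [516.1, 189.1, 85.3]
ee_rot: [[-0.035, 0.999, 0.0], [0.999, 0.035, 0.0], [0.0, 0.0, -1.0]]
contact_force: [2.7, -0.8, -1.2]
gripper_width: 0.272
[516.05316689 189.13249427  85.25250217] [ 2.67815097 -0.81493909 -1.21411323] [-0.19457459 -0.51266195  0.05644452]
```

```bash

python3 -m inch '0 0 0 0 0.0005 0.0006 0.01;0 0 0 0 0 0.0006 0.01;0 0 0 0 0 0.0006 0.01;0 0 0 0 0 0.0006 0.01;0 0 0 0 0 0.0006 0.01;0 0 0 0 0 0 0.01;0 0 0 0 0 0 0.01;0 0 0 0 0 0 0.01' | grep -A3 tcp
python3 -m inch '0 0 0 0 0 0.0005 0.01;0 0 0 0 0 0.0005 0.01;0 0 0 0 0 0.0005 0.01;0 0 0 0 0 0.0005 0.01;0 0 0 0 0 0 0.01;0 0 0 0 0 0 0.01;0 0 0 0 0 0 0.01;0 0 0 0 0 0 0.01'
python3 -c "
from h import *
s=env.get_state();print(s['tcp_pos'],s['contact_force'],s['ft_torque'])"
```

```text
tcp_pos: [516.2, 189.2, 82.0]
ee_rot: [[-0.035, 0.999, -0.001], [0.999, 0.035, 0.0], [0.0, -0.001, -1.0]]
contact_force: [1.1, 0.7, -1.7]
gripper_width: 0.278
t: 14.35
tcp_pos: [516.4, 189.1, 80.2]
ee_rot: [[-0.035, 0.999, -0.0], [0.999, 0.035, 0.0], [0.0, -0.0, -1.0]]
contact_force: [0.1, -0.6, -2.6]
gripper_width: 0.276
[516.37408423 189.129184    80.18189201] [ 0.08900641 -0.55380894 -2.61956216] [-0.0947     -0.05020426  0.06068531]
```

```bash

python3 -m inch '0 0 0 0 0 0.0004 0.01;0 0 0 0 0 0.0004 0.01;0 0 0 0 0 0 0.01;0 0 0 0 0 0 0.01;0 0 0 0 0 0 0.01;0 0 0 0 0 0 0.01;0 0 0 0 0 0 0.01;0 0 0 0 0 0 0.01' | grep -A3 tcp
python3 -m inch '0 0 0 0 0 0.0004 0.01;0 0 0 0 0 0.0004 0.01;0 0 0 0 0 0 0.01;0 0 0 0 0 0 0.01;0 0 0 0 0 0 0.01;0 0 0 0 0 0 0.01;0 0 0 0 0 0 0.01;0 0 0 0 0 0 0.01'
python3 -c "
from h import *
s=env.get_state();print(s['tcp_pos'],s['contact_force'],s['ft_torque'])"
```

```text
tcp_pos: [516.5, 189.1, 79.5]
ee_rot: [[-0.035, 0.999, -0.0], [0.999, 0.035, 0.0], [0.0, -0.0, -1.0]]
contact_force: [0.3, -0.7, -2.8]
gripper_width: 0.277
t: 15.68
tcp_pos: [516.6, 189.1, 78.9]
ee_rot: [[-0.035, 0.999, 0.0], [0.999, 0.035, 0.0], [0.0, 0.0, -1.0]]
contact_force: [0.1, 1.0, -0.3]
gripper_width: 0.275
[516.60296159 189.13285989  78.89535571] [ 0.13595595  1.00805944 -0.28429703] [-0.08270513  0.20435163 -0.01522427]
```

```bash

python3 -m inch '0 0 0 0 0 0.0004 0.01;0 0 0 0 0 0 0.01;0 0 0 0 0 0 0.01;0 0 0 0 0 0 0.01;0 0 0 0 0 0 0.01;0 0 0 0 0 0 0.01;0 0 0 0 0 0 0.01;0 0 0 0 0 0 0.01' | grep -A3 tcp
python3 -m inch '0 0 1 0 0 0 0.01;0 0 1 0 0 0 0.01;0 0 1 0 0 0 0.01;0 0 1 0 0 0.0002 0.01;0 0 0 0 0 0 0.01;0 0 0 0 0 0 0.01;0 0 0 0 0 0 0.01;0 0 0 0 0 0 0.01'
python3 -c "
from h import *
s=env.get_state();print(s['tcp_pos'],s['contact_force'],s['ft_torque']);togo((516,189),79)"
```

```text
tcp_pos: [516.6, 189.2, 78.5]
ee_rot: [[-0.035, 0.999, 0.0], [0.999, 0.035, 0.0], [0.0, 0.0, -1.0]]
contact_force: [-1.4, -0.6, 3.0]
gripper_width: 0.272
t: 17.02
tcp_pos: [516.7, 189.2, 78.3]
ee_rot: [[0.035, 0.999, 0.001], [0.999, -0.035, 0.0], [0.0, 0.001, -1.0]]
contact_force: [-2.1, -0.3, 5.1]
gripper_width: 0.273
[516.70629118 189.17603864  78.32300005] [-2.13387131 -0.34491208  5.08409068] [-0.12280949  0.38238778  0.00267905]
shift tool m [-0.0002 -0.0007 -0.0007] tooly yaw -2.0081838700495953 t 17.0167
```

```bash

python3 -m inch '0 0 2 0 0 0.0001 0.01;0 0 2 0 0 0.0001 0.01;0 0 2 0 0 0.0001 0.01;0 0 2 0 0 0.0002 0.01;0 0 2 0 0 0.0001 0.01;0 0 2 0 0 0.0001 0.01;0 0 0 0 0 0 0.01;0 0 0 0 0 0 0.01'
python3 -c "
from h import *
s=env.get_state();print(s['tcp_pos'],s['contact_force'],s['ft_torque']);togo((516,189),79)"
```

```text
t: 17.68
tcp_pos: [516.5, 189.1, 77.9]
ee_rot: [[0.242, 0.97, 0.0], [0.97, -0.242, 0.0], [0.0, 0.0, -1.0]]
contact_force: [-2.4, -0.3, 6.2]
gripper_width: 0.274
[516.50525127 189.11640974  77.89911072] [-2.40295837 -0.31645889  6.2058194 ] [-0.1421917   0.57721558  0.02817182]
shift tool m [-0.0002 -0.0005 -0.0011] tooly yaw -14.00849569987152 t 17.6833
```

```bash

python3 -m inch '0 0 3 0 -0.0003 0.0002 0.01;0 0 3 0 0 0.0002 0.01;0 0 3 0 0 0.0002 0.01;0 0 3 0 0 0.0002 0.01;0 0 0 0 0 0 0.01;0 0 0 0 0 0 0.01;0 0 0 0 0 0 0.01;0 0 0 0 0 0 0.01'
python3 -c "
from h import *
s=env.get_state();print(s['tcp_pos'],s['contact_force'],s['ft_torque']);togo((516,189),79)"
```

```text
t: 18.35
tcp_pos: [516.2, 189.2, 77.6]
ee_rot: [[0.438, 0.899, 0.0], [0.899, -0.438, 0.0], [0.0, 0.0, -1.0]]
contact_force: [-2.7, -2.7, 7.5]
gripper_width: 0.275
[516.22241475 189.16571109  77.58393635] [-2.74968428 -2.67107846  7.51071342] [-0.25303925  0.73489434  0.03337603]
shift tool m [-0.0002 -0.0001 -0.0014] tooly yaw -26.006308743228548 t 18.35
```

```bash

python3 -m inch '0 0 3 -0.0002 -0.0002 0.0002 0.01;0 0 3 0 0 0.0002 0.01;0 0 3 0 0 0.0002 0.01;0 0 3 0 0 0.0002 0.01;0 0 3 0 0 0.0002 0.01;0 0 3 0 0 0.0002 0.01;0 0 0 0 0 0 0.01;0 0 0 0 0 0 0.01' 58
python3 -c "
from h import *
s=env.get_state();print(s['tcp_pos'],s['contact_force'],s['ft_torque']);togo((516,189),79)"
```

```text
t: 19.02
tcp_pos: [515.9, 189.2, 76.7]
ee_rot: [[0.695, 0.719, 0.0], [0.719, -0.695, 0.0], [0.001, 0.0, -1.0]]
contact_force: [-3.6, 0.1, 8.5]
gripper_width: 0.271
[515.94231962 189.24658657  76.71514989] [-3.59834043  0.10492041  8.54401012] [-0.21436518  0.87589561  0.04913574]
shift tool m [-0.0001  0.0002 -0.0023] tooly yaw -44.00491280269752 t 19.0167
```

```bash

python3 -m inch '0 0 3 0 0 0.0002 0.01;0 0 3 0 0 0.0002 0.01;0 0 3 0 0 0.0002 0.01;0 0 3 0 0 0.0002 0.01;0 0 3 0 0 0.0002 0.01;0 0 3 0 0 0.0002 0.01;0 0 3 0 0 0.0002 0.01;0 0 3 0 0 0.0002 0.01'
python3 -m inch '0 0 2 0 0 0.0001 0.01;0 0 2 0 0 0.0002 0.01;0 0 2 0 0 0.0001 0.01;0 0 2 0 0 0.0001 0.01;0 0 0 0 0 0 0.01;0 0 0 0 0 0 0.01;0 0 0 0 0 0 0.01;0 0 0 0 0 0 0.01'
python3 - <<'E'
from h import *
s=env.get_state();print(s['tcp_pos'],s['contact_force'],s['ft_torque']);togo((516,189),79)
c=shot("wrist","w3");s=env.get_state()
q=s["tcp_pos"]+s["ee_rot"]@np.array([50,0,-13.5]);print(proj(c,q),proj(c,(557,189,63)))
cv2.imwrite("pics/w3c.png",cv2.resize(c["pixels"][120:270,240:400,::-1],None,fx=4,fy=4,interpolation=cv2.INTER_CUBIC))
E
```

```text
t: 19.68
tcp_pos: [515.7, 189.5, 75.3]
ee_rot: [[0.928, 0.373, -0.0], [0.373, -0.928, 0.001], [0.0, -0.001, -1.0]]
contact_force: [-4.9, -0.1, 9.4]
gripper_width: 0.271
t: 20.35
tcp_pos: [515.6, 189.6, 74.8]
ee_rot: [[0.97, 0.243, -0.0], [0.243, -0.97, 0.001], [0.0, -0.001, -1.0]]
contact_force: [-5.6, -0.1, 9.8]
gripper_width: 0.276
[515.5831956  189.63246262  74.77999242] [-5.6218323  -0.08714189  9.84632717] [-0.05872623  1.10209211  0.24016287]
shift tool m [ 0.0003  0.0007 -0.0042] tooly yaw -75.96141344837831 t 20.35
[315.67199213 169.07337397] [333.76245245 177.86344454]
```

View pics/w3c.png

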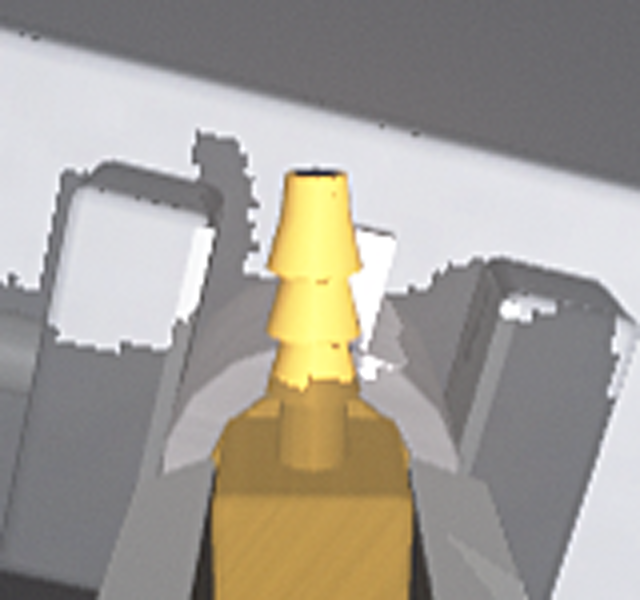

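The elbow sits square in the fingers, with the barb about 14° anticlockwise of the tab. The tab's right edge runs (395,237) to (372,350) and the vice base edge runs (0,28) to (640,188).

```bash
python3 - <<'E'
from h import *
c=np.load("pics/w3.npz")
f=lambda u,v,z:onz(c,(240+(u+.5)/4-.5,120+(v+.5)/4-.5),z)
A=lambda a,b:(np.hypot(*(b-a)[:2]),np.degrees(np.arctan2(*(b-a)[1::-1])))
print("base edge-90",A(f(640,188,20),f(0,28,20)))
for z in(63,65):
  print("tab R edge",f(395,237,z),A(f(373,345,z),f(395,237,z)),"tab L-top corner",f(357,227,z))
print("barb",A(f(312,440,52),f(316,172,47)), f(316,172,47))
print("jaw L edges",A(f(162,430,50),f(205,230,50)),"jaw R",A(f(450,440,50),f(498,275,50)))
E
```

```text
base edge-90 (np.float64(117.35586625188877), np.float64(90.09596946804255))
tab R edge [557.07197409 186.17220467  63.        ] (np.float64(17.116365373434544), np.float64(3.735644080789308)) tab L-top corner [557.1684222  192.05452833  63.        ]
tab R edge [557.45981038 186.4048992   65.        ] (np.float64(16.936544113906482), np.float64(3.7356440807892386)) tab L-top corner [557.55524522 192.22542429  65.        ]
barb (np.float64(43.71362240163319), np.float64(13.19700263470847)) [561.13217008 199.27938006  47.        ]
jaw L edges (np.float64(34.826966441295646), np.float64(0.869236040739793)) jaw R (np.float64(29.142129803785085), np.float64(0.3943859967743572))
```

```bash

python3 -m inch '0 0 2 -0.0003 0 0.0001 0.01;0 0 2 0 0 0.0001 0.01;0 0 2 0 0 0.0001 0.01;0 0 2 0 0 0.0001 0.01;0 0 2 0 0 0.0001 0.01;0 0 2 0 0 0.0001 0.01;0 0 0 0 0 0 0.01;0 0 0 0 0 0 0.01'
python3 - <<'E'
from h import *
s=env.get_state();print(s['tcp_pos'],s['contact_force'],s['ft_torque']);togo((516,189),79)
c=shot("wrist","w4")
cv2.imwrite("pics/w4c.png",cv2.resize(c["pixels"][120:270,240:400,::-1],None,fx=4,fy=4,interpolation=cv2.INTER_CUBIC))
E
```

```text
t: 21.07
tcp_pos: [515.5, 189.8, 74.1]
ee_rot: [[0.999, 0.036, 0.0], [0.036, -0.999, 0.001], [0.0, -0.001, -1.0]]
contact_force: [-3.3, 0.1, 9.6]
gripper_width: 0.276
[515.47946719 189.81153189  74.05649023] [-3.34939769  0.08806696  9.58667049] [0.10169367 1.025233   0.23576636]
shift tool m [ 0.0005  0.0008 -0.0049] tooly yaw -87.9488645716288 t 21.0667
```

View pics/w4c.png

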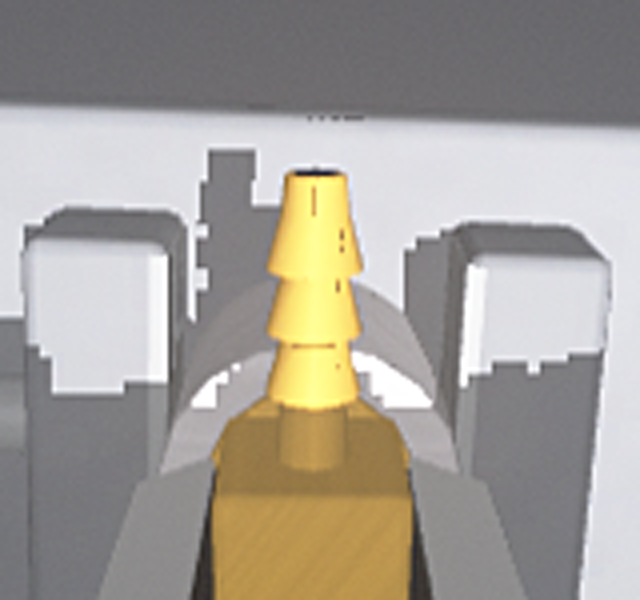

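The barb now hides the tab, and the base edge is only about 2° off. I turn the last ~1.3°, let go, and back straight up.

```bash

python3 -m inch '0 0 0.7 -0.0002 0 0.0001 0.01;0 0 0.6 0 0 0 0.01;0 0 0 0 0 0 0.01;0 0 0 0 0 0 0.01;0 0 0 0 0 0 0.01;0 0 0 0 0 0 0.01;0 0 0 0 0 0 0.01;0 0 0 0 0 0 0.01'
python3 -c "
from h import *
s=env.get_state();print(s['contact_force'],s['ft_torque']);togo((516,189),79)"
python3 -m inch '0 0 0 0 0 0 0.034;0 0 0 0 0 0 0.034;0 0 0 0 0 0 0.045;0 0 0 0 0 0 0.05;0 0 0 0 0 0 0.05;0 0 0 0 0 0 0.05;0 0 0 0 0 0 0.05;0 0 0 0 0 0 0.05'
python3 -m inch '0 0 0 0 0 -0.002 0.05;0 0 0 0 0 -0.005 0.05;0 0 0 0 0 -0.01 0.05;0 0 0 0 0 -0.02 0.05;0 0 0 0 0 -0.03 0.05;0 0 0 0 0 -0.03 0.05;0 0 0 0 0 -0.02 0.05;0 0 0 0 0 -0.01 0.05'
python3 -m inch '0 0 0 0 0 -0.01 0.05;0 0 0 0 0 0 0.05;0 0 0 0 0 0 0.05;0 0 0 0 0 0 0.05;0 0 0 0 0 0 0.05;0 0 0 0 0 0 0.05;0 0 0 0 0 0 0.05;0 0 0 0 0 0 0.05'
python3 - <<'E'
from h import *
c=shot("wrist","w5");p=proj(c,(530,189,66));print(p)
u,v=int(p[0])-90,max(int(p[1])-75,0);print(u,v)
cv2.imwrite("pics/w5c.png",cv2.resize(c["pixels"][v:v+150,u:u+190,::-1],None,fx=4,fy=4,interpolation=cv2.INTER_CUBIC))
E
```

```text
t: 21.78
tcp_pos: [515.5, 189.9, 74.0]
ee_rot: [[1.0, 0.013, 0.001], [0.013, -1.0, 0.002], [0.001, -0.002, -1.0]]
contact_force: [-4.7, 0.4, 8.4]
gripper_width: 0.275
[-4.71434501  0.38054985  8.42670308] [0.10490444 0.9109167  0.31224251]
shift tool m [ 0.0005  0.0009 -0.005 ] tooly yaw -89.23482563092 t 21.7833
t: 22.45
tcp_pos: [515.5, 189.0, 72.5]
ee_rot: [[1.0, 0.012, -0.0], [0.012, -1.0, 0.0], [-0.0, -0.0, -1.0]]
contact_force: [0.0, 0.1, -0.1]
gripper_width: 0.531
t: 23.12
tcp_pos: [517.2, 189.5, 204.9]
ee_rot: [[1.0, 0.012, 0.008], [0.012, -1.0, 0.002], [0.008, -0.002, -1.0]]
contact_force: [0.8, -0.4, 0.3]
gripper_width: 0.533
t: 23.78
tcp_pos: [515.2, 189.0, 208.9]
ee_rot: [[1.0, 0.012, -0.001], [0.012, -1.0, -0.0], [-0.001, 0.0, -1.0]]
contact_force: [0.1, -0.5, 0.1]
gripper_width: 0.531
[316.22846319 175.35551954]
226 100
```

View pics/w5c.png

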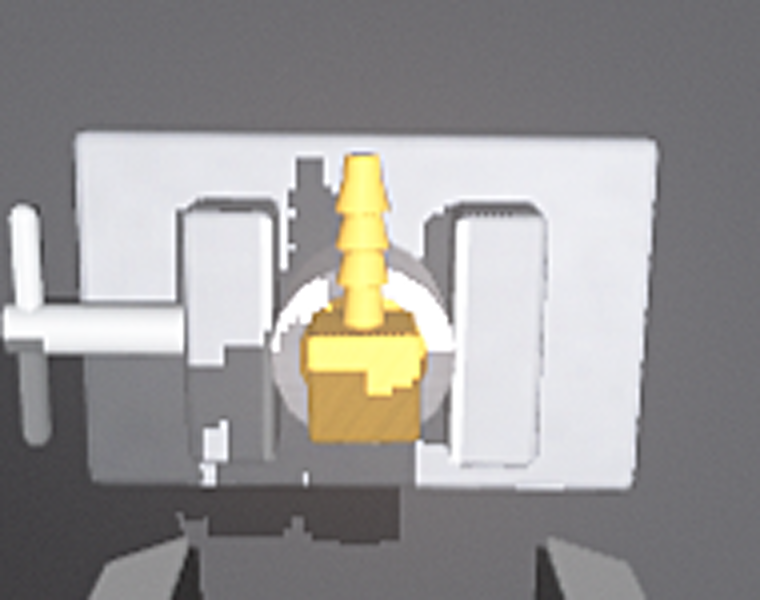

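The elbow stands in the port after release, with the barb at crop (363,320) to (362,155). The base top edge runs (77,133) to (656,142), and nothing else has been disturbed.

```bash
python3 - <<'E'
from h import *
c=np.load("pics/w5.npz")
f=lambda u,v,z:onz(c,(226+(u+.5)/4-.5,100+(v+.5)/4-.5),z)
A=lambda a,b:(np.hypot(*(b-a)[:2]),np.degrees(np.arctan2(*(b-a)[1::-1])))
hsv=cv2.cvtColor(c["pixels"],cv2.COLOR_RGB2HSV);m=cv2.inRange(hsv,(12,110,60),(32,255,255))
pts=[]
for v in range(139,181):
  x=np.nonzero(m[v,290:345])[0]+290
  if len(x)>3: pts.append(onz(c,((x.min()+x.max())/2,v),90)[:2])
pts=np.array(pts);k=np.polyfit(pts[:,0],pts[:,1],1);print("barb axis yaw",np.degrees(np.arctan(k[0])),len(pts),"y at x=516,568",np.polyval(k,[516,568]))
T=f(362,155,88);print("tip",T,"from axis",A(np.array([515.8,189,0]),T))
print("base edges",A(f(656,142,20),f(77,133,20)),A(f(632,488,20),f(90,483,20)))
print("top corners",f(308,443,101),f(420,443,101))
s=env.get_state();print(s["t"],s["contact_force"])
E
```

```text
barb axis yaw 0.8974829861949741 42 y at x=516,568 [188.76744465 189.582041  ]
tip [568.6427274  189.46496299  88.        ] from axis (np.float64(52.844772969057516), np.float64(0.5041323741911827))
base edges (np.float64(160.42776864493118), np.float64(89.79425300274471)) (np.float64(162.09608984698244), np.float64(90.08866027248236))
top corners [504.15754879 201.21158268 101.        ] [504.45161544 175.35319508 101.        ]
23.8333 [-0.2717543   0.65080727  0.09787145]
```

```bash
python3 -c "
from workcell import ticket
print(ticket.close_job())"
```

```text
the job is handed in; nothing more can be done
None
```

The elbow is screwed into the port with its barb about 0.5–0.9° short of the pointer tab, not past it. I released it, backed the gripper straight up and handed the job in at about 24 s.

- **Starting it:** I saw the notches from above, about 92° anticlockwise of the tab. I lowered the elbow in small steps of light pressure and it dropped in on the first try, with the lugs never pressing noticeably on the lip.
- **Screwing in:** I turned it clockwise about 91° through the seal. The axial force I measured stayed under 10 N, and the torque was about 0.3 N m at the end.
- **Final check (one wrist picture after release):** the barb axis measured about 0.9° and the barb tip about 0.5°, with the tab and vice edges at 0° to within about half a degree. The elbow stayed in place, and the gripper was clear with a contact-force reading near zero.
- **Other objects:** I saw nothing else moved, but I took no last overall picture of the other objects.
- **Readings that disagreed:** an early port position was about 2 mm off because the arm was still settling, so I dropped it. One tab-edge reading gave 3.7°; I rejected it because the tab tip, jaws and base all agreed on about 0°.

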